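# Wedge up the grooved bench block

### The job

On this goldsmith's bench, first clear the pliers out of the wedge's way: lay them flat inside the open top drawer of the small drawer unit. Then take the wooden wedge by its heel and, sliding it flat along the base plate, push its thin end into the groove under the steel block, towards the stop bar, until the block's near edge just lifts, about 3 mm clear of the base plate, and finish like that: still gripping the wedge, with only the wedge (not the gripper) raising the block, so that I can wipe beneath it. Leave the tin, the jar and the brush where they stand.

Things in the scene. Friction and masses are not known exactly. Their poses are not given: they have to be found in the camera images.
- base_plate: Fixed steel base plate lying on the bench, 300 (x) x 160 (y) x 6 mm thick. Origin: centre of its underside; x runs level along its length from the free near end to the far end with the stop bar, z up. The stop bar (16 x 130 mm, rising 12 mm above the plate's top) has its near face at x = +130 mm.
- plate_top (a point): Centre of the base plate's upper face (6 mm above the bench), axes as base_plate.
- block: Loose dark steel block, 70 (x) x 80 (y) x 24 mm high, 0.65 to 1 kg, far face within 2 mm of the stop bar. Origin: centre of its underside; x to the stop bar. A square groove 44 mm wide (at y = 0), 8 mm high runs through its underside along x, open at the near face (x = -35 mm), an 18 mm wide foot each side. Wedged from the near side it bears on the bar and tips about its far lower edge.
- block_front_left (a point): Lower near corner of the block on its +y side (block frame -35, +40, 0 mm). Its z above plate_top is 0 when the block lies flat, and is the lift asked for.
- block_front_right (a point): Lower near corner of the block on its -y side (block frame -35, -40, 0 mm).
- wedge: Loose dark wood wedge, 110 mm long (x), 28 wide (y), 90 g, flat on the bench on the robot's right. Origin: centre of its flat underside; x to the thin end. Its top slopes from 3 mm high at x = +55 to 20 mm at x = -25. Grip the heel, x = -55 to -25, 44 mm high. Slid on the plate it meets the block when 24 mm in; 38 mm in, the block's near edge is up 3 mm. Pushing takes under 15 N; it does not slip.
- pliers: Loose flat-nose pliers lying flat across the near half of the base plate, 125 mm long, 80 g. Origin: underside of the joint; z up, x to the nose. Grip the steel middle, 20 (x) x 16 (y) x 14 mm high. The nose ends at x = +45 mm, the two black grips (10 mm thick, 52 mm over both) at x = -80 mm.
- unit: Fixed grey drawer unit on the robot's left, 220 (x) x 220 (y) x 130 mm high, two white-fronted drawers one above the other. Origin: centre of its underside; the drawers open to its -x.
- unit_drawer0 (a joint): How far the top drawer stands open (m): 0 shut, at the start 0.115 to 0.145, stiff enough to stay; a push of a few N would move it.
- drawer_floor (a point): Centre of the top drawer's inner floor, axes as the unit's, moves with the drawer; 75 mm above the bench. Inside 175 (x) x 178 (y) mm, walls to 33 mm above the floor, front panel to 43, the unit's top to 55. Open from above from x = -87 mm (inside of the front) to x = (joint value - 93 mm), the rest is under the unit's top. Its handle is a bar 35 mm in front of the drawer.
- tin: Bystander: small round metal tin, 48 mm diameter, 45 mm high, on the robot's right, nearer or farther than the wedge. Origin: centre of its underside.
- jar: Bystander: small glass jar with a steel lid, 54 mm diameter, 70 mm high, on top of the drawer unit. Origin: centre of its underside.
- brush: Bystander: bench brush, 160 mm long, lying beyond the plate on the right.

How it is judged (in metres and radians):
On the way, in this order (a step that is already met when the one before it is completed fails the run):
1. the pliers lie flat in the top drawer, let go (x of pliers in the frame of drawer_floor between -0.09 and 0.09 m and y of pliers in the frame of drawer_floor between -0.09 and 0.09 m and z of pliers in the frame of drawer_floor between -0.004 and 0.022 m and angle between the z axis of pliers and the z axis of drawer_floor, either way round below 0.15 rad and contact force between the fingers and pliers below 0.1 N and linear speed of pliers below 0.02 m/s), for 0.2 s.
2. the gripped wedge raises the block's near edge clear of the plate (z of block_front_left in the frame of plate_top between 0.0015 and 0.006 m and z of block_front_right in the frame of plate_top between 0.0015 and 0.006 m and contact force between the fingers and wedge above 2 N and contact force between wedge and block above 1 N and contact force between each of the arm, the fingers and block below 0.2 N), for 0.2 s.
At the end, for the whole second after the job is handed in: Block's lower near corners 1.5 to 6 mm above the plate, resting on the wedge (over 1 N), still, within 20 mm of its start, untouched by the robot; wedge flat on the plate (0.15 rad, 5 mm), fingers holding it (over 2 N); pliers flat on the top drawer's floor, released (all of step 2 and x of pliers in the frame of drawer_floor between -0.09 and 0.09 m and y of pliers in the frame of drawer_floor between -0.09 and 0.09 m and z of pliers in the frame of drawer_floor between -0.004 and 0.022 m and angle between the z axis of pliers and the z axis of drawer_floor, either way round below 0.15 rad and contact force between the fingers and pliers below 0.1 N and distance of block from where it was at the start of the episode below 0.02 m and linear speed of block below 0.01 m/s and angle between the z axis of wedge and the z axis of plate_top, either way round below 0.15 rad and z of wedge in the frame of plate_top between -0.003 and 0.005 m); the arm keeps its last pose, push and grip.
It fails at once if the tin is moved more than 30 mm (distance of tin from where it was at the start of the episode above 0.03 m).
It fails at once if the jar is moved more than 30 mm (distance of jar from where it was at the start of the episode above 0.03 m).
It fails at once if the brush is moved more than 30 mm (distance of brush from where it was at the start of the episode above 0.03 m).
It also fails if it takes over 54 s, if anything falls off the work surface, if the arm or the gripper's body presses on something with over 40 N, if the wrist force passes 120 N, or if a joint passes its speed limit or range.

### The arm

A 6-joint arm with a two-finger parallel gripper is mounted at the origin on the work surface. World frame = base frame: x ahead of the robot, y to its left, z up, the work surface at z = 0. Lengths are in m, angles in degrees, forces in N, time in s.
With the tool pointing down it reaches from about 0.3 to 0.75 m from the base axis. Payload 8.5 kg.
Tool frame: the origin (TCP) lies at the very end of the fingers, on their centre line; the grasp point (between the pads) lies 19 mm behind it (env.hold_point_z is the distance from the TCP to the grasp point, in m); z points along the fingers, y is the line along which they close (so a half turn about z gives the same grasp; the last joint's range is limited). The gripper opens to 85 mm and grips with 20 to 120 N. Pads are 22 mm wide; open, the fingers measure 114 mm over their backs; the gripper's body (76 mm by 85 mm) begins 54 mm behind the grasp point. The pads swing forward as they close: fully open they stand 13 mm farther back than shut.
Start: joints at [-86.305, 21.807, 74.336, -0, 83.858, -12.336], TCP at [0.152, -0.529, 0.231] pointing down, gripper open.
Joint ranges: [-178.18, 178.18], [-50.72, 133.34], [12.68, 142.11], [-81.47, 261.47], [9.98, 163.14], [-165.26, 165.26]. Speed limits (degrees/s): [136.94, 136.94, 180, 180, 180, 180].

### API

Orientations are given as a 3x3 rotation matrix whose columns are the frame's x, y, z axes.
In Python, from rig import env, optics gives the robot as it stands.
- The arm moves only by the shell command python3 -m jog 'ROWS' [OPENING] [FORCE]. ROWS is JSON, a list of rows, each an object with "linear": the shift along the tool's x, y, z in units of 40 mm (1.0 is 40 mm), a list of three; "roll": the turn about the tool's z in units of 5 degrees (1.0 is 5 degrees). A call has 1 to 12 rows; each row shifts and turns the commanded pose from where the row before left it, along the tool's axes as they then stand; what a row does not reach is not made up. A row lasts 1/12 s, in which the tool goes at most 41.7 mm and 7.16 degrees, less where a joint would pass 70% of its speed; a pose out of reach is approached as far as the arm can. A call is refused whole if a number of a shift passes 1 or a number of a turn 1, either way. A call with a gripper value outside its range is refused whole. OPENING is the opening, from -1 (shut) to 1 (fully open), set as the call begins (- or left out, the last holds). The fingers move at their own pace and stop on an object; FORCE is the grip in N (left out, the last holds). Time passes only in rows, so rows that do not move let the fingers close. It gives the time, the measured TCP pose, the force, the opening and the grip force at its end, in the units of the state.
- env.observe(): the state, without advancing time (a new reading comes with each control period).
- optics.get_image(name): name is "scene" or "top"; returns the picture (420x560x3 uint8, red, green, blue); there is no depth.
- optics.calibration(name): a dict with "fov_y" (degrees; the focal length in pixels is half the picture's height over the tangent of half this angle, whatever the lens; pixels are square), "cx", "cy" (the principal point, pixels), "T" (4x4, takes a point from camera to world coordinates). Camera axes: x right, y down, z forward; pixel columns grow to the right and rows downward; lengths in m; the calibration is good to about 2 mm. A picture is of the moment at which its call begins. calibration takes no time and is no camera call.
- env.close_job(): hands the job in; it is judged then, once.
The state is a dict: "time_s": time; "q": joint angles; "qvel": joint speeds; "joint_efforts": joint torques, N m; "position": TCP position; "tool_rot": TCP orientation; "ft_force": force on the tool from outside, world axes, zero at the start; "wrist_torque": the same for the moment, N m; "grip_width": finger opening in m; "gripper_force": force on a finger pad.
Only numpy, scipy, OpenCV 4.12 (cv2) and the standard library are available. Lean on these libraries where they do the work, as an engineer would, in place of code of your own. Each camera call takes 0.05 s, during which the arm holds its last target. There are 200 camera calls.

## Working session

There is one attempt and no reset: what is moved stays moved. The work goes in short steps, Python scripts to look and compute and a shell command to move; the robot and the scene stay as the last step left them, time stands still between calls to the robot, and variables do not carry over. Pictures are saved under pics/ and viewed, at most 10 in all, crops included, and the job is handed in when it is done.

```bash
mkdir -p pics; ls; python3 - <<'E'
from rig import env, optics
import cv2, numpy as np
s=env.observe(); print({k:np.round(v,3).tolist() for k,v in s.items()}, env.hold_point_z)
for n in("scene","top"):
    im=optics.get_image(n); cv2.imwrite(f"pics/{n}0.png",im[:,:,::-1])
    c=optics.calibration(n); print(n,c)
E
```

```text
pics
{'time_s': 0.0, 'q': [-86.306, 21.841, 74.387, 0.0, 83.858, -12.338], 'qvel': [-0.087, -0.055, -0.058, -0.069, 0.008, 0.007], 'joint_efforts': [-0.002, -44.847, -23.128, -0.0, 0.005, -0.0], 'position': [0.152, -0.528, 0.231], 'tool_rot': [[0.961, 0.276, -0.0], [0.276, -0.961, 0.001], [0.0, -0.001, -1.0]], 'ft_force': [0.088, 0.306, -0.153], 'wrist_torque': [-0.031, -0.004, -0.02], 'gripper_force': 0.0, 'grip_width': 0.085} 0.0187
scene {'fov_y': 50.42630437924804, 'cx': 276.5928982080699, 'cy': 218.33431876278343, 'T': array([[ 0.85137588,  0.40138253, -0.33771463,  0.92078835],
       [ 0.52455066, -0.64851869,  0.55160685, -0.50792054],
       [ 0.00239111, -0.6467732 , -0.76267864,  0.84368427],
       [ 0.        ,  0.        ,  0.        ,  1.        ]])}
top {'fov_y': 54.20706167363251, 'cx': 279.2370027443662, 'cy': 215.01493772888765, 'T': array([[ 0.01438115, -0.99024353,  0.13860349,  0.45744149],
       [-0.99928156, -0.00937244,  0.03672218,  0.00631019],
       [-0.03506484, -0.13903202, -0.98966689,  1.10264471],
       [ 0.        ,  0.        ,  0.        ,  1.        ]])}
```

View pics/scene0.png

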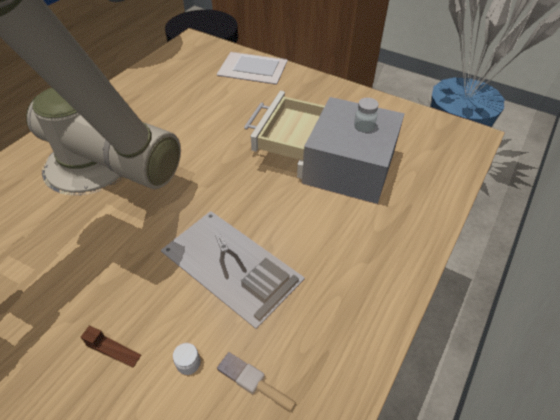

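View pics/top0.png

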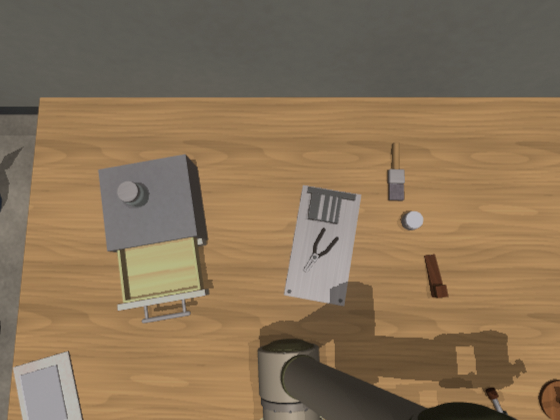

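The scene view shows the plate (165-300, 215-320), pliers at about (228,250), wedge (85-140, 330-362) and tin (186,357). In the top view the pliers' joint is near (316,256), the wedge runs from (432,255) to (440,297) with its heel nearer the robot, the tin is at (413,220), and the drawer opening spans (122-200, 240-298).

```bash
cat > h.py <<'E'
from rig import env, optics
import cv2, numpy as np
def ray(n,uv,z):
    c=optics.calibration(n);f=210/np.tan(np.radians(c['fov_y']/2));uv=np.atleast_2d(uv).astype(float)
    d=np.c_[(uv[:,0]-c['cx'])/f,(uv[:,1]-c['cy'])/f,np.ones(len(uv))]@c['T'][:3,:3].T
    o=c['T'][:3,3];return o+d*((z-o[2])/d[:,2])[:,None]
def proj(n,P):
    c=optics.calibration(n);f=210/np.tan(np.radians(c['fov_y']/2))
    p=(np.atleast_2d(P)-c['T'][:3,3])@c['T'][:3,:3];return np.c_[c['cx']+f*p[:,0]/p[:,2],c['cy']+f*p[:,1]/p[:,2]]
E
python3 - <<'E'
from h import *
t=cv2.imread('pics/top0.png');s=cv2.imread('pics/scene0.png')
def cr(i,x,y,w,h,k):return cv2.resize(i[y:y+h,x:x+w],(w*k,h*k),interpolation=cv2.INTER_CUBIC)
a=cr(t,280,180,90,130,4);b=cr(t,420,245,40,60,4);c=cr(t,395,205,40,40,4)
m=np.zeros((600,800,3),np.uint8);m[:520,:360]=a;m[:240,370:530]=b;m[250:410,370:530]=c
m[:240,540:800]=cr(s,80,320,65,60,4); m[250:590,540:800]=cr(s,205,225,65,85,4)
cv2.imwrite('pics/crop1.png',m)
# plate check
P=ray('top',[(305,186),(360,193),(343,304),(286,296)],.006);print(P.round(3),[np.linalg.norm(P[i]-P[i-1]).round(3) for i in range(4)])
P=ray('scene',[(212,214),(302,277),(258,321),(163,248)],.006);print(P.round(3))
hsv=cv2.cvtColor(t,cv2.COLOR_BGR2HSV)
for p in [(440,275),(440,290),(315,240),(316,256),(336,240),(130,270),(160,260),(325,210)]:print(p,hsv[p[1],p[0]])
E
```

```text
[[ 0.691 -0.022  0.006]
 [ 0.673 -0.17   0.006]
 [ 0.378 -0.123  0.006]
 [ 0.396  0.026  0.006]] [np.float64(0.299), np.float64(0.15), np.float64(0.299), np.float64(0.15)]
[[ 0.406  0.026  0.006]
 [ 0.687 -0.018  0.006]
 [ 0.663 -0.158  0.006]
 [ 0.372 -0.118  0.006]]
(440, 275) [ 14 134 116]
(440, 290) [ 10 158  89]
(315, 240) [  9  14 124]
(316, 256) [  8   8 127]
(336, 240) [ 9 46 55]
(130, 270) [ 29  71 182]
(160, 260) [ 26  79 181]
(325, 210) [24 15 86]
```

View pics/crop1.png

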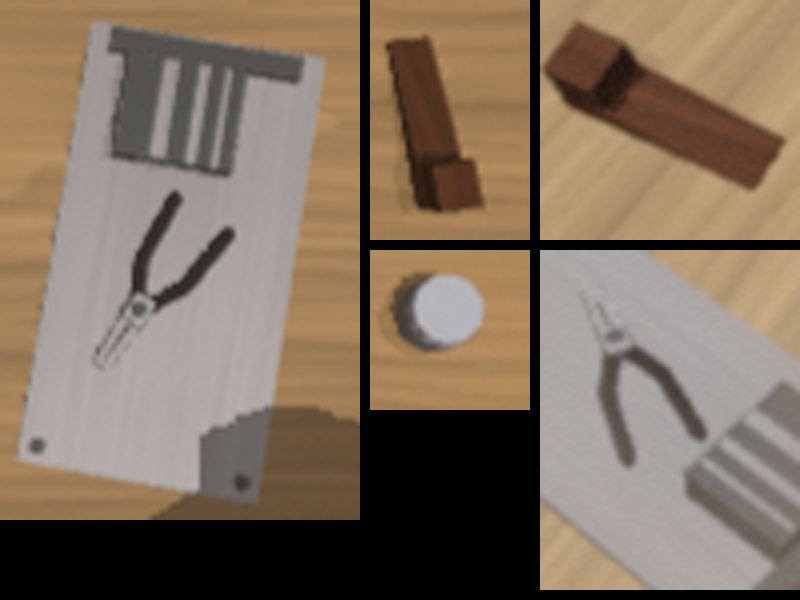

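The crop gives 4x views. In the top crop the pliers' joint is at (139,310), the nose at (99,362), the grip ends at (177,193) and (230,233), and the block's near edge runs from (112,157) to (230,175). The wedge's heel top and thin end are clear in both views, and the tin's lid is centred at (447,311).

```bash
python3 - <<'E'
from h import *
def T(p,x,y,ox,oy):p=np.array(p,float);return (p-[ox,oy]+.5)/4-.5+[x,y]
pl=ray('top',T([(95,22),(325,58),(258,503),(18,460)],280,180,0,0),.006)
print('plate',pl.round(4).tolist(),[np.linalg.norm(pl[i]-pl[i-1]).round(3) for i in range(4)],'c',pl.mean(0).round(4))
u=(pl[0]+pl[1]-pl[2]-pl[3])[:2];print('plate yaw',np.degrees(np.arctan2(u[1],u[0])))
ps=ray('scene',[(212,214),(302,277),(258,321),(163,248)],.006);print('scene c',ps.mean(0)); u=(ps[1]+ps[2]-ps[0]-ps[3])[:2];print('yaw',np.degrees(np.arctan2(u[1],u[0])))
b=ray('top',T([(112,157),(230,175)],280,180,0,0),.03);print('block near top edge',b.round(4).tolist())
b=ray('top',T([(110,28),(303,82-3)],280,180,0,0),.018);print('bar',b.round(4).tolist())
for n,j,no,g in(('top',T([(139,310)],280,180,0,0),T([(99,362)],280,180,0,0),T([(177,193),(230,233)],280,180,0,0)),('scene',T([(615,335)],205,225,540,250),T([(585,290)],205,225,540,250),T([(628,464),(702,438)],205,225,540,250))):
    J=ray(n,j,.02)[0];N=ray(n,no,.013)[0];G=ray(n,g,.014).mean(0);v=(J-G)[:2];w=(N-G)[:2]
    print('pliers',n,J.round(4),N.round(4),G.round(4),np.degrees(np.arctan2(v[1],v[0])),np.degrees(np.arctan2(w[1],w[0])),np.linalg.norm(w))
for n,h,t in(('top',T([(431,160),(474,158),(484,207),(440,211)],420,245,370,0),T([(387,42),(429,38)],420,245,370,0)),('scene',T([(577,22),(632,48),(600,98),(545,70)],80,320,540,0),T([(784,140),(755,190)],80,320,540,0))):
    H=ray(n,h,.044);t=ray(n,t,.003);Hc=H.mean(0);tc=t.mean(0);v=(tc-Hc)[:2]
    print('wedge',n,H.round(4)[:,:2].tolist(),'Hc',Hc.round(4),'tc',tc.round(4),'yaw',np.degrees(np.arctan2(v[1],v[0])),np.linalg.norm(v),'(95)')
print('tin',ray('top',T([(447,311)],395,205,370,250),.045))
# drawer: inner corners on rim
print('drawer front top L,R',ray('top',[(118,305),(204,298)],.118).round(4).tolist(),'floor z.075',ray('top',[(130,292),(199,288),(198,240),(122,250)],.09).round(4).tolist(),'unit top',ray('top',[(101,169),(187,157),(196,238),(107,248)],.13).round(4).tolist())
E
```

```text
plate [[0.6938, -0.0176, 0.006], [0.6701, -0.1728, 0.006], [0.3749, -0.1256, 0.006], [0.3999, 0.0311, 0.006]] [np.float64(0.298), np.float64(0.157), np.float64(0.299), np.float64(0.159)] c [ 0.5347 -0.0712  0.006 ]
plate yaw -9.24739482318673
scene c [ 0.53210942 -0.06719239  0.006     ]
yaw -8.264981414370782
block near top edge [[0.5981, -0.0288, 0.03], [0.587, -0.106, 0.03]]
bar [[0.6872, -0.0274, 0.018], [0.6534, -0.1561, 0.018]]
pliers top [ 0.4985 -0.0473  0.02  ] [ 0.4644 -0.0215  0.013 ] [ 0.5634 -0.09    0.014 ] 146.59842145716476 145.28479133799888 0.12037852349468901
pliers scene [ 0.4955 -0.0473  0.02  ] [ 0.4572 -0.0258  0.013 ] [ 0.5629 -0.0939  0.014 ] 145.32355055512244 147.2029652236886 0.12564415271502816
wedge top [[0.4328, -0.3484], [0.4344, -0.3751], [0.4043, -0.38], [0.4014, -0.3527]] Hc [ 0.4182 -0.364   0.044 ] tc [ 0.5097 -0.35    0.003 ] yaw 8.68878167237013 0.0925522548054068 (95)
wedge scene [[0.3985, -0.3551], [0.4314, -0.3508], [0.4374, -0.3772], [0.4044, -0.3809]] Hc [ 0.4179 -0.366   0.044 ] tc [ 0.5084 -0.3517  0.003 ] yaw 8.999059800859364 0.09156516296041892 (95)
tin [[ 0.59622906 -0.30090221  0.045     ]]
drawer front top L,R [[0.375, 0.4244, 0.118], [0.3948, 0.2186, 0.118]] floor z.075 [[0.4045, 0.4086, 0.09], [0.4169, 0.2379, 0.09], [0.5345, 0.2454, 0.09], [0.5073, 0.4356, 0.09]] unit top [[0.7044, 0.485, 0.13], [0.7358, 0.2719, 0.13], [0.5362, 0.241, 0.13], [0.5097, 0.4555, 0.13]]
```

```bash
cat >> h.py <<'E'
def go(x,y,z,yaw):
    s=env.observe();R=np.array(s['tool_rot']);p=np.array(s['position'])
    d=R.T@(np.array([x,y,z])-p)/.04;cur=np.degrees(np.arctan2(R[1,0],R[0,0]))
    roll=-((yaw-cur+180)%360-180)/5
    print('t',round(s['time_s'],2),'pos',p.round(4),'yaw',round(cur,2),'tilt',R[:,2].round(3),'| linear now',d.round(3),'n',np.linalg.norm(d).round(2),'roll',round(roll,3))
E
python3 - <<'E'
from h import *
go(.497,-.0473,.12,146.2)
print(ray('top',[(129,192)],.2))
E
```

```text
t 0.1 pos [ 0.1519 -0.5283  0.2308] yaw 16.03 tilt [-0.     0.001 -1.   ] | linear now [11.613 -9.172  2.784] n 15.06 roll -26.034
[[0.63338354 0.38182923 0.2       ]]
```

```bash
R='{"linear":[0.58,-0.459,0.139],"roll":0}'; echo; python3 -m jog '[{"linear":[0.58,-0.46,0.139],"roll":0},{"linear":[0.58,-0.46,0.139],"roll":0},{"linear":[0.58,-0.46,0.139],"roll":0},{"linear":[0.58,-0.46,0.139],"roll":0},{"linear":[0.58,-0.46,0.139],"roll":0},{"linear":[0.58,-0.46,0.139],"roll":0},{"linear":[0.58,-0.46,0.139],"roll":0},{"linear":[0.58,-0.46,0.139],"roll":0},{"linear":[0.58,-0.46,0.139],"roll":0},{"linear":[0.58,-0.46,0.139],"roll":0}]' && python3 -m jog '[{"linear":[0.58,-0.46,0.139],"roll":0},{"linear":[0.58,-0.46,0.139],"roll":0},{"linear":[0.58,-0.46,0.139],"roll":0},{"linear":[0.58,-0.46,0.139],"roll":0},{"linear":[0.58,-0.46,0.139],"roll":0},{"linear":[0.58,-0.46,0.139],"roll":0},{"linear":[0.58,-0.46,0.139],"roll":0},{"linear":[0.58,-0.46,0.139],"roll":0},{"linear":[0.58,-0.46,0.139],"roll":0},{"linear":[0.58,-0.46,0.139],"roll":0}]' 0 && python3 -m jog '[{"linear":[0,0,0],"roll":-1},{"linear":[0,0,0],"roll":-1},{"linear":[0,0,0],"roll":-1},{"linear":[0,0,0],"roll":-1},{"linear":[0,0,0],"roll":-1},{"linear":[0,0,0],"roll":-1},{"linear":[0,0,0],"roll":-1},{"linear":[0,0,0],"roll":-1},{"linear":[0,0,0],"roll":-1},{"linear":[0,0,0],"roll":-1},{"linear":[0,0,0],"roll":-1},{"linear":[0,0,0],"roll":-1}]' && python3 -m jog '[{"linear":[0,0,0],"roll":-1},{"linear":[0,0,0],"roll":-1},{"linear":[0,0,0],"roll":-1},{"linear":[0,0,0],"roll":-1},{"linear":[0,0,0],"roll":-1},{"linear":[0,0,0],"roll":-1},{"linear":[0,0,0],"roll":-1},{"linear":[0,0,0],"roll":-1},{"linear":[0,0,0],"roll":-1},{"linear":[0,0,0],"roll":-1},{"linear":[0,0,0],"roll":-1},{"linear":[0,0,0],"roll":-1}]' && python3 -m jog '[{"linear":[0,0,0],"roll":-1},{"linear":[0,0,0],"roll":-1},{"linear":[0,0,0],"roll":0},{"linear":[0,0,0],"roll":0}]'
python3 -c "
from h import *
go(.497,-.0473,.009,146.2);print(env.observe()['grip_width'])"
```

```text
time_s: 0.93
position: [0.3245, -0.2863, 0.1753]
tool_rot: [[0.961, 0.276, -0.0], [0.276, -0.961, 0.0], [-0.0, -0.0, -1.0]]
ft_force: [0.4, -0.4, -0.3]
grip_width: 0.0855
gripper_force: 0.0
time_s: 1.77
position: [0.4968, -0.0453, 0.1196]
tool_rot: [[0.961, 0.276, -0.0], [0.276, -0.961, 0.0], [-0.0, -0.0, -1.0]]
ft_force: [-0.8, -0.1, -0.7]
grip_width: 0.0428
gripper_force: 0.0
time_s: 2.77
position: [0.496, -0.0467, 0.1199]
tool_rot: [[0.237, 0.971, -0.001], [0.971, -0.237, 0.0], [0.0, -0.001, -1.0]]
ft_force: [0.5, 0.2, -0.2]
grip_width: 0.0426
gripper_force: 0.0
time_s: 3.77
position: [0.4961, -0.0467, 0.1199]
tool_rot: [[-0.723, 0.691, -0.001], [0.691, 0.723, 0.0], [0.001, -0.0, -1.0]]
ft_force: [0.0, -0.1, 0.4]
grip_width: 0.0426
gripper_force: 0.0
time_s: 4.1
position: [0.4961, -0.0467, 0.1199]
tool_rot: [[-0.828, 0.561, -0.0], [0.561, 0.828, 0.0], [0.0, -0.0, -1.0]]
ft_force: [-0.5, 0.2, -0.3]
grip_width: 0.0427
gripper_force: 0.0
t 4.1 pos [ 0.4961 -0.0467  0.1199] yaw 145.88 tilt [-0.  0. -1.] | linear now [-2.800e-02  1.000e-03  2.774e+00] n 2.77 roll -0.063
0.04272301953369661
```

```bash
python3 -m jog '[{"linear":[0,0,0.6],"roll":0},{"linear":[0,0,0.6],"roll":0},{"linear":[0,0,0.6],"roll":0},{"linear":[0,0,0.5],"roll":0},{"linear":[0,0,0.3],"roll":0},{"linear":[0,0,0.15],"roll":0},{"linear":[0,0,0],"roll":0},{"linear":[0,0,0],"roll":0}]' && python3 -m jog '[{"linear":[0,0,0],"roll":0},{"linear":[0,0,0],"roll":0},{"linear":[0,0,0],"roll":0},{"linear":[0,0,0],"roll":0},{"linear":[0,0,0],"roll":0},{"linear":[0,0,0],"roll":0},{"linear":[0,0,0],"roll":0},{"linear":[0,0,0],"roll":0}]' -1 40 && python3 -m jog '[{"linear":[0,0,-0.3],"roll":0},{"linear":[0,0,-0.6],"roll":0},{"linear":[0,0,-0.9],"roll":0},{"linear":[0,0,-0.9],"roll":0},{"linear":[0,0,-0.8],"roll":0},{"linear":[0,0,-0.6],"roll":0},{"linear":[0,0,-0.4],"roll":0},{"linear":[0,0,0],"roll":0}]'
python3 - <<'E'
from h import *
for n in("scene","top"): cv2.imwrite(f"pics/{n}1.png",optics.get_image(n)[:,:,::-1])
t=cv2.imread('pics/top1.png');s=cv2.imread('pics/scene1.png')
m=np.zeros((600,800,3),np.uint8)
def cr(i,x,y,w,h,k):return cv2.resize(i[y:y+h,x:x+w],(w*k,h*k),interpolation=cv2.INTER_CUBIC)
m[:390,:390]=cr(t,90,190,130,130,3);m[:480,400:800]=cr(s,150,80,200,240,2)
cv2.imwrite('pics/crop2.png',m)
E
```

```text
time_s: 4.77
position: [0.4964, -0.0468, 0.0105]
tool_rot: [[-0.829, 0.56, 0.0], [0.56, 0.829, -0.0], [-0.0, 0.0, -1.0]]
ft_force: [-0.2, -0.4, 0.4]
grip_width: 0.0426
gripper_force: 0.0
time_s: 5.43
position: [0.4969, -0.0471, 0.0109]
tool_rot: [[-0.829, 0.559, 0.002], [0.559, 0.829, -0.001], [-0.002, 0.001, -1.0]]
ft_force: [0.2, -1.0, 6.1]
grip_width: 0.0169
gripper_force: 32.8
time_s: 6.1
position: [0.4971, -0.047, 0.1932]
tool_rot: [[-0.829, 0.559, 0.006], [0.559, 0.829, -0.002], [-0.006, 0.002, -1.0]]
ft_force: [0.3, -0.0, -0.5]
grip_width: 0.0171
gripper_force: 32.4
```

View pics/crop2.png

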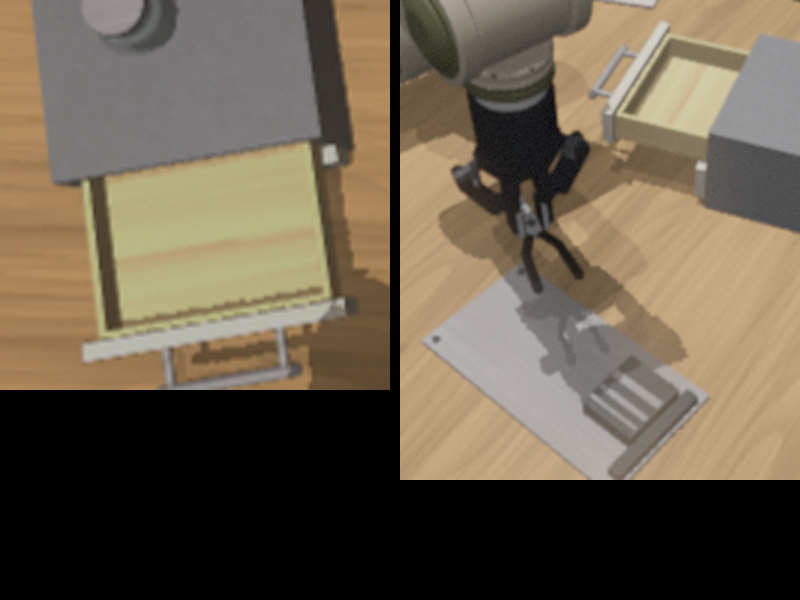

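The pliers are held, with the nose in the jaws. In the top crop the open drawer lies between the unit's front edge, (52,183)-(318,140), and the front panel's inner edge, (83,345)-(350,298). The side walls are at (85,180)-(103,335) and (310,142)-(330,300).

```bash
python3 - <<'E'
from h import *
def T(p):p=np.array(p,float);return (p+.5)/3-.5+[90,190]
U=ray('top',T([(52,183),(318,140)]),.13);F=ray('top',T([(83,345),(350,298)]),.118)
W=ray('top',T([(85,180),(103,335),(310,142),(330,300)]),.108)
for P in(U,F):
    d=P[0]-P[1];print(P.round(4).tolist(),'x yaw',np.degrees(np.arctan2(-d[0],d[1])),'mid',P.mean(0).round(4),np.linalg.norm(d))
print(W.round(4).tolist())
d=W[1]-W[0];print(np.degrees(np.arctan2(-d[1],-d[0])));d=W[3]-W[2];print(np.degrees(np.arctan2(-d[1],-d[0])))
E
```

```text
[[0.5033, 0.455, 0.13], [0.5402, 0.2419, 0.13]] x yaw 9.828669148435024 mid [0.5217 0.3485 0.13  ] 0.21629429776173134
[[0.3758, 0.4261, 0.118], [0.4159, 0.2139, 0.118]] x yaw 10.711826519071973 mid [0.3959 0.32   0.118 ] 0.2159937081710057
[[0.5071, 0.438, 0.108], [0.3831, 0.4146, 0.108], [0.5404, 0.2538, 0.108], [0.4137, 0.232, 0.108]]
10.665473898041386
9.731121036257942
```

```bash
python3 -m jog '[{"linear":[0,0,0],"roll":0.7},{"linear":[0,0,0],"roll":1},{"linear":[0,0,0],"roll":1},{"linear":[0,0,0],"roll":1},{"linear":[0,0,0],"roll":1},{"linear":[0,0,0],"roll":1},{"linear":[0,0,0],"roll":1},{"linear":[0,0,0],"roll":1},{"linear":[0,0,0],"roll":1},{"linear":[0,0,0],"roll":0.46},{"linear":[0,0,0],"roll":0},{"linear":[0,0,0],"roll":0}]'
python3 -c "
from h import *
go(.4557,.3515,.193,100.2)"
```

```text
time_s: 7.2
position: [0.4957, -0.0466, 0.1888]
tool_rot: [[-0.179, 0.984, -0.003], [0.984, 0.179, 0.001], [0.001, -0.002, -1.0]]
ft_force: [0.7, -0.3, -0.4]
grip_width: 0.017
gripper_force: 32.4
t 7.2 pos [ 0.4957 -0.0466  0.1888] yaw 100.31 tilt [-0.003  0.001 -1.   ] | linear now [ 9.971  0.798 -0.094] n 10.0 roll 0.022
```

```bash
python3 -m jog '[{"linear":[0.5,0,0],"roll":0},{"linear":[0.9,0.1,0],"roll":0},{"linear":[1,0.1,0],"roll":0},{"linear":[1,0.1,0],"roll":0},{"linear":[1,0.1,0],"roll":0},{"linear":[1,0.1,0],"roll":0},{"linear":[1,0.1,0],"roll":0},{"linear":[1,0.1,0],"roll":0},{"linear":[1,0.1,0],"roll":0},{"linear":[0.9,0.1,0],"roll":0},{"linear":[0.67,0,0],"roll":0},{"linear":[0,0,0],"roll":0}]'
python3 -c "
from h import *
go(.4557,.3515,.0805,100.2)"
```

```text
time_s: 8.2
position: [0.4592, 0.3562, 0.1889]
tool_rot: [[-0.184, 0.983, -0.002], [0.983, 0.184, 0.001], [0.001, -0.002, -1.0]]
ft_force: [0.0, -1.2, -1.5]
grip_width: 0.0173
gripper_force: 32.4
t 8.2 pos [0.4592 0.3562 0.1889] yaw 100.58 tilt [-0.002  0.001 -1.   ] | linear now [-0.102 -0.103  2.709] n 2.71 roll 0.076
```

```bash
python3 -m jog '[{"linear":[0,0,0],"roll":0},{"linear":[0,0,0.3],"roll":0},{"linear":[0,0,0.6],"roll":0},{"linear":[0,0,0.6],"roll":0},{"linear":[0,0,0.5],"roll":0},{"linear":[0,0,0.3],"roll":0},{"linear":[0,0,0.1],"roll":0},{"linear":[0,0,0],"roll":0},{"linear":[0,0,0],"roll":0}]'
python3 -c "
from h import *
go(.4557,.3515,.0805,100.2)"
```

```text
time_s: 8.95
position: [0.4613, 0.3516, 0.0947]
tool_rot: [[-0.177, 0.984, 0.001], [0.984, 0.177, 0.0], [0.0, 0.001, -1.0]]
ft_force: [-0.6, 0.5, -0.2]
grip_width: 0.0174
gripper_force: 32.4
t 8.95 pos [0.4613 0.3516 0.0947] yaw 100.21 tilt [ 0.001  0.    -1.   ] | linear now [ 0.022 -0.139  0.355] n 0.38 roll 0.001
```

```bash
python3 -m jog '[{"linear":[0,-0.05,0.12],"roll":0},{"linear":[0,-0.05,0.12],"roll":0},{"linear":[0,0,0.06],"roll":0},{"linear":[0,0,0.03],"roll":0},{"linear":[0,0,0.02],"roll":0},{"linear":[0,0,0],"roll":0},{"linear":[0,0,0],"roll":0}]'
python3 -c "
from h import *
go(.4557,.3515,.0805,100.2)"
```

```text
time_s: 9.53
position: [0.457, 0.3515, 0.0802]
tool_rot: [[-0.178, 0.984, 0.0], [0.984, 0.178, 0.0], [0.0, 0.0, -1.0]]
ft_force: [0.1, 0.3, -0.9]
grip_width: 0.0173
gripper_force: 32.4
t 9.53 pos [0.457  0.3515 0.0802] yaw 100.24 tilt [ 0.  0. -1.] | linear now [ 0.007 -0.031 -0.007] n 0.03 roll 0.008
```

```bash
python3 -m jog '[{"linear":[0,0,0.025],"roll":0},{"linear":[0,0,0.025],"roll":0},{"linear":[0,0,0],"roll":0},{"linear":[0,0,0],"roll":0}]'
```

```text
time_s: 9.87
position: [0.458, 0.3516, 0.0798]
tool_rot: [[-0.178, 0.984, 0.004], [0.984, 0.178, 0.001], [0.0, 0.004, -1.0]]
ft_force: [-0.1, -1.7, 10.2]
grip_width: 0.0168
gripper_force: 33.7
```

```bash
python3 -m jog '[{"linear":[0,0,-0.04],"roll":0},{"linear":[0,0,0],"roll":0},{"linear":[0,0,0],"roll":0},{"linear":[0,0,0],"roll":0},{"linear":[0,0,0],"roll":0},{"linear":[0,0,0],"roll":0},{"linear":[0,0,0],"roll":0}]' 0 && python3 -m jog '[{"linear":[0,0,-0.3],"roll":0},{"linear":[0,0,-0.6],"roll":0},{"linear":[0,0,-0.8],"roll":0},{"linear":[0,0,-0.8],"roll":0},{"linear":[0,0,-0.5],"roll":0},{"linear":[0,0,0],"roll":0}]'
python3 -c "
from h import *
go(.39,-.20,.19,9)"
```

```text
time_s: 10.45
position: [0.4568, 0.3514, 0.0796]
tool_rot: [[-0.178, 0.984, -0.0], [0.984, 0.178, -0.0], [-0.0, -0.0, -1.0]]
ft_force: [-0.3, -0.3, 0.5]
grip_width: 0.043
gripper_force: 0.0
time_s: 10.95
position: [0.4583, 0.3521, 0.2044]
tool_rot: [[-0.178, 0.984, 0.008], [0.984, 0.178, 0.004], [0.002, 0.008, -1.0]]
ft_force: [-0.7, -0.1, 0.7]
grip_width: 0.0427
gripper_force: 0.0
t 10.95 pos [0.4583 0.3521 0.2044] yaw 100.24 tilt [ 0.008  0.004 -1.   ] | linear now [-13.281  -4.136   0.296] n 13.91 roll 18.248
```

```bash
python3 -m jog '[{"linear":[-0.87,-0.21,0],"roll":0},{"linear":[-0.87,-0.21,0],"roll":0},{"linear":[-0.87,-0.21,0],"roll":0},{"linear":[-0.87,-0.21,0],"roll":0},{"linear":[-0.87,-0.21,0],"roll":0},{"linear":[-0.87,-0.21,0],"roll":0},{"linear":[-0.87,-0.21,0],"roll":0},{"linear":[-0.87,-0.21,0],"roll":0},{"linear":[-0.87,-0.21,0],"roll":0},{"linear":[-0.87,-0.21,0],"roll":0}]' && python3 -m jog '[{"linear":[-0.87,-0.21,0],"roll":0},{"linear":[-0.87,-0.21,0],"roll":0},{"linear":[-0.87,-0.21,0],"roll":0},{"linear":[-0.87,-0.21,0],"roll":0},{"linear":[-0.87,-0.21,0],"roll":0},{"linear":[-0.87,-0.21,0],"roll":0},{"linear":[-0.87,-0.21,0],"roll":0},{"linear":[-0.87,-0.21,0],"roll":0},{"linear":[-0.87,-0.21,0],"roll":0},{"linear":[-0.87,-0.21,0],"roll":0}]' 0.4 && python3 -m jog '[{"linear":[0,0,0],"roll":1},{"linear":[0,0,0],"roll":1},{"linear":[0,0,0],"roll":1},{"linear":[0,0,0],"roll":1},{"linear":[0,0,0],"roll":1},{"linear":[0,0,0],"roll":1},{"linear":[0,0,0],"roll":1},{"linear":[0,0,0],"roll":1},{"linear":[0,0,0],"roll":1},{"linear":[0,0,0],"roll":1}]' && python3 -m jog '[{"linear":[0,0,0],"roll":1},{"linear":[0,0,0],"roll":1},{"linear":[0,0,0],"roll":1},{"linear":[0,0,0],"roll":1},{"linear":[0,0,0],"roll":1},{"linear":[0,0,0],"roll":1},{"linear":[0,0,0],"roll":1},{"linear":[0,0,0],"roll":1},{"linear":[0,0,0],"roll":0.25},{"linear":[0,0,0],"roll":0},{"linear":[0,0,0],"roll":0}]'
python3 - <<'E'
from h import *
go(.418,-.365,.01,8.9)
for n in("scene","top"): cv2.imwrite(f"pics/{n}2.png",optics.get_image(n)[:,:,::-1])
t=cv2.imread('pics/top2.png');s=cv2.imread('pics/scene2.png')
m=np.zeros((600,800,3),np.uint8)
def cr(i,x,y,w,h,k):return cv2.resize(i[y:y+h,x:x+w],(w*k,h*k),interpolation=cv2.INTER_CUBIC)
m[:400,:400]=cr(t,100,220,100,100,4);m[:520,440:800]=cr(t,280,180,90,130,4)
cv2.imwrite('pics/crop3.png',m)
E
```

```text
time_s: 11.78
position: [0.4353, -0.0076, 0.1992]
tool_rot: [[-0.178, 0.984, -0.001], [0.984, 0.178, 0.0], [0.0, -0.001, -1.0]]
ft_force: [1.0, -0.3, -0.1]
grip_width: 0.0424
gripper_force: 0.0
time_s: 12.62
position: [0.4145, -0.365, 0.1989]
tool_rot: [[-0.177, 0.984, -0.001], [0.984, 0.177, 0.001], [0.001, -0.0, -1.0]]
ft_force: [0.2, 0.7, -0.0]
grip_width: 0.0597
gripper_force: 0.0
time_s: 13.45
position: [0.415, -0.3632, 0.1988]
tool_rot: [[0.643, 0.766, -0.001], [0.766, -0.643, 0.001], [0.0, -0.001, -1.0]]
ft_force: [-0.6, 0.0, -0.3]
grip_width: 0.0593
gripper_force: 0.0
time_s: 14.37
position: [0.4151, -0.3633, 0.1994]
tool_rot: [[0.987, 0.158, -0.0], [0.158, -0.987, 0.0], [-0.0, -0.001, -1.0]]
ft_force: [-0.5, 0.0, -0.5]
grip_width: 0.0596
gripper_force: 0.0
t 14.37 pos [ 0.4151 -0.3633  0.1994] yaw 9.11 tilt [-0.  0. -1.] | linear now [0.066 0.056 4.734] n 4.74 roll 0.042
```

View pics/crop3.png

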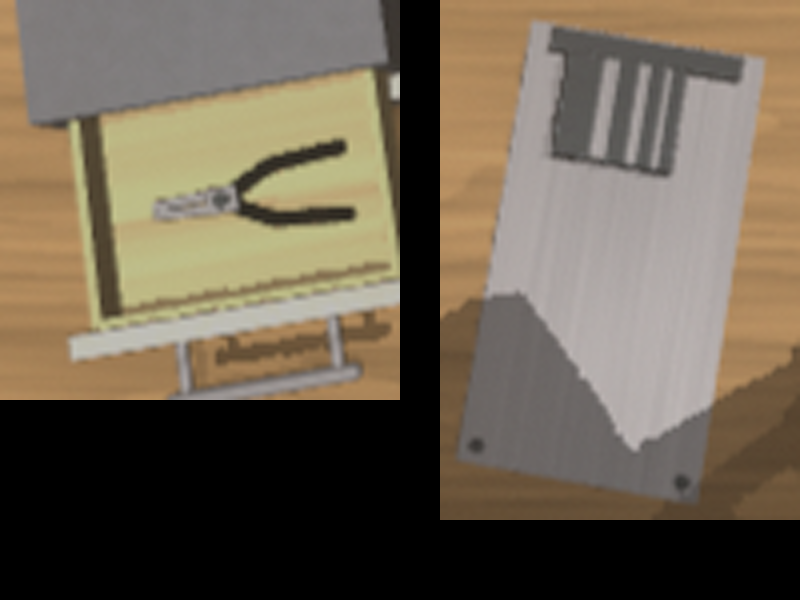

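The pliers lie flat in the drawer (crop, joint at about (222,200)), and the plate is clear. Next I'll grip the wedge.

```bash
python3 -m jog '[{"linear":[0.065,0.055,0.5],"roll":0},{"linear":[0,0,0.8],"roll":0},{"linear":[0,0,0.8],"roll":0},{"linear":[0,0,0.8],"roll":0},{"linear":[0,0,0.8],"roll":0},{"linear":[0,0,0.6],"roll":0},{"linear":[0,0,0.3],"roll":0},{"linear":[0,0,0.12],"roll":0},{"linear":[0,0,0],"roll":0},{"linear":[0,0,0],"roll":0}]' && python3 -m jog '[{"linear":[0,0,0],"roll":0},{"linear":[0,0,0],"roll":0},{"linear":[0,0,0],"roll":0},{"linear":[0,0,0],"roll":0},{"linear":[0,0,0],"roll":0},{"linear":[0,0,0],"roll":0},{"linear":[0,0,0],"roll":0},{"linear":[0,0,0],"roll":0}]' -1 80 && python3 -m jog '[{"linear":[0,0,-0.3],"roll":0},{"linear":[0,0,-0.5],"roll":0},{"linear":[0,0,-0.5],"roll":0},{"linear":[0,0,-0.3],"roll":0},{"linear":[0,0,0],"roll":0},{"linear":[0,0,0],"roll":0}]'
```

```text
time_s: 15.3
position: [0.4184, -0.3656, 0.0116]
tool_rot: [[0.988, 0.157, 0.001], [0.157, -0.988, -0.001], [0.001, 0.001, -1.0]]
ft_force: [-0.3, -0.4, -0.4]
grip_width: 0.0597
gripper_force: 0.0
time_s: 15.97
position: [0.4184, -0.3656, 0.0121]
tool_rot: [[0.988, 0.156, 0.001], [0.156, -0.988, -0.002], [0.001, 0.002, -1.0]]
ft_force: [-1.1, 1.2, 6.2]
grip_width: 0.0268
gripper_force: 79.5
time_s: 16.47
position: [0.4181, -0.3651, 0.0751]
tool_rot: [[0.988, 0.156, 0.001], [0.156, -0.988, -0.001], [0.0, 0.001, -1.0]]
ft_force: [0.4, 0.4, -0.8]
grip_width: 0.0267
gripper_force: 78.8
```

```bash
python3 - <<'E'
from h import *
for n,p in (('top',[(307.6,218.9),(337.1,223.4)]),('scene',[(241.4,285.1),(263.4,301.4)])):
    for z in(.006,.03):
        b=ray(n,p,z);d=b[0]-b[1];d=d if d[1]>0 else -d;print(n,z,b.round(4).tolist(),b.mean(0).round(4),np.linalg.norm(d),np.degrees(np.arctan2(-d[0],d[1])))
s=cv2.imread('pics/scene2.png');t=cv2.imread('pics/top2.png')
def cr(i,x,y,w,h,k):return cv2.resize(i[y:y+h,x:x+w],(w*k,h*k),interpolation=cv2.INTER_CUBIC)
m=np.zeros((420,800,3),np.uint8);m[:400,:400]=cr(s,230,250,50,50,8);m[:400,400:]=cr(t,300,185,50,50,8)
cv2.imwrite('pics/crop4.png',m)
E
```

```text
top 0.006 [[0.6012, -0.0295, 0.006], [0.5898, -0.1085, 0.006]] [ 0.5955 -0.069   0.006 ] 0.07977371065132 -8.206163042134754
top 0.03 [[0.598, -0.0287, 0.03], [0.5869, -0.1059, 0.03]] [ 0.5925 -0.0673  0.03  ] 0.07802786805027233 -8.206163042134788
scene 0.006 [[0.5848, -0.1054, 0.006], [0.6475, -0.114, 0.006]] [ 0.6162 -0.1097  0.006 ] 0.06328622509856978 82.1361091075762
scene 0.03 [[0.5944, -0.1169, 0.03], [0.6553, -0.1253, 0.03]] [ 0.6249 -0.1211  0.03  ] 0.06147304862839397 82.13610910757615
```

View pics/crop4.png

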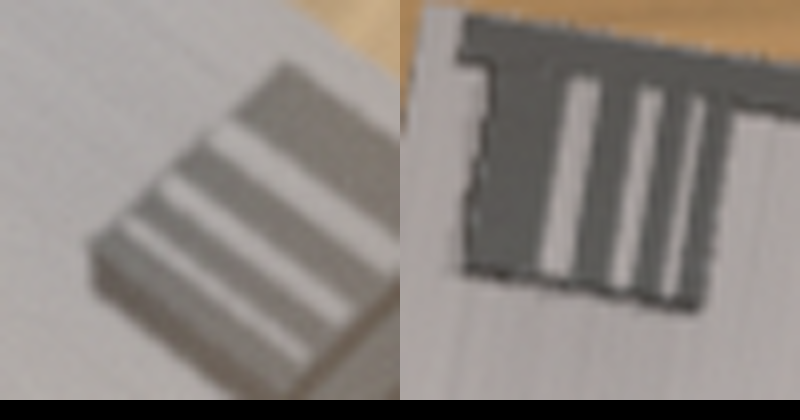

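The crop shows the block's near top edge in the scene view from (288,60) to (90,245), and in the top view from (466,266) to (704,298) with the thin dark near face below it.

```bash
python3 - <<'E'
from h import *
T=lambda p,x,y,ox:(np.array(p,float)-[ox,0]+.5)/8-.5+[x,y]
for n,p,z in (('top',T([(466,266),(704,298)],300,185,400),.03),('top',T([(463,276),(700,310)],300,185,400),.006),('scene',T([(288,60),(90,245)],230,250,0),.03)):
    b=ray(n,p,z);d=b[0]-b[1];print(n,z,b.round(4).tolist(),b.mean(0).round(4),np.linalg.norm(d).round(4),np.degrees(np.arctan2(-d[0],d[1])))
u=np.array([np.cos(np.radians(-8.8)),np.sin(np.radians(-8.8))])
P=np.array([.5935,-.0680]);print('pre (tip 30mm before face) TCP',P-u*(.095+.03),'final',P-u*(.095-.038))
x,y=P-u*.125;go(x,y,.075,-8.8)
E
```

```text
top 0.03 [[0.6009, -0.0293, 0.03], [0.5911, -0.1072, 0.03]] [ 0.596  -0.0682  0.03  ] 0.0785 -7.187586121748793
top 0.006 [[0.6008, -0.0291, 0.006], [0.59, -0.1084, 0.006]] [ 0.5954 -0.0687  0.006 ] 0.08 -7.689738141191113
scene 0.03 [[0.5989, -0.0287, 0.03], [0.5864, -0.1075, 0.03]] [ 0.5927 -0.0681  0.03  ] 0.0798 -9.026928282710161
pre (tip 30mm before face) TCP [ 0.46997145 -0.04887677] final [ 0.53717098 -0.05927981]
t 16.47 pos [ 0.4181 -0.3651  0.0751] yaw 8.99 tilt [ 0.001 -0.001 -1.   ] | linear now [ 2.516e+00 -7.607e+00 -2.000e-03] n 8.01 roll 3.558
```

```bash
python3 -m jog '[{"linear":[0.25,-0.4,0],"roll":0},{"linear":[0.25,-0.8,0],"roll":0},{"linear":[0.25,-0.8,0],"roll":0},{"linear":[0.25,-0.8,0],"roll":0},{"linear":[0.25,-0.8,0],"roll":0},{"linear":[0.25,-0.8,0],"roll":0},{"linear":[0.25,-0.8,0],"roll":0},{"linear":[0.25,-0.8,0],"roll":0},{"linear":[0.25,-0.8,0],"roll":0},{"linear":[0.25,-0.5,0],"roll":0},{"linear":[0,-0.1,0],"roll":0},{"linear":[0,0,0],"roll":0}]' && python3 -m jog '[{"linear":[0,0,0],"roll":0.5},{"linear":[0,0,0],"roll":1},{"linear":[0,0,0],"roll":1},{"linear":[0,0,0],"roll":0.7},{"linear":[0,0,0],"roll":0.3},{"linear":[0,0,0],"roll":0},{"linear":[0,0,0],"roll":0},{"linear":[0,0,0],"roll":0}]'
python3 -c "
from h import *
go(.4709,-.0498,.019,-8.5)"
```

```text
time_s: 17.47
position: [0.4701, -0.0559, 0.0741]
tool_rot: [[0.987, 0.159, -0.002], [0.159, -0.987, 0.001], [-0.002, -0.001, -1.0]]
ft_force: [-0.1, -0.3, -1.0]
grip_width: 0.0269
gripper_force: 79.0
time_s: 18.13
position: [0.4704, -0.0578, 0.0746]
tool_rot: [[0.989, -0.148, -0.001], [-0.148, -0.989, 0.0], [-0.001, -0.0, -1.0]]
ft_force: [-0.6, 0.4, -1.5]
grip_width: 0.0273
gripper_force: 78.8
t 18.13 pos [ 0.4704 -0.0578  0.0746] yaw -8.52 tilt [-0.001  0.    -1.   ] | linear now [-0.018 -0.2    1.391] n 1.41 roll -0.004
```

```bash
python3 -m jog '[{"linear":[0,-0.1,0.2],"roll":0},{"linear":[0,-0.1,0.4],"roll":0},{"linear":[0,0,0.4],"roll":0},{"linear":[0,0,0.2],"roll":0},{"linear":[0,0,0.1],"roll":0},{"linear":[0,0,0],"roll":0},{"linear":[0,0,0],"roll":0},{"linear":[0,0,0],"roll":0}]'
python3 - <<'E'
from h import *
go(.4709,-.0498,.0185,-8.5)
for n in("scene","top"): cv2.imwrite(f"pics/{n}3.png",optics.get_image(n)[:,:,::-1])
t=cv2.imread('pics/top3.png');s=cv2.imread('pics/scene3.png')
m=np.zeros((520,800,3),np.uint8)
def cr(i,x,y,w,h,k):return cv2.resize(i[y:y+h,x:x+w],(w*k,h*k),interpolation=cv2.INTER_CUBIC)
m[:520,:360]=cr(t,280,180,90,130,4);m[:480,360:800]=cr(s,200,210,110,120,4)
cv2.imwrite('pics/crop5.png',m)
E
```

```text
time_s: 18.8
position: [0.4722, -0.0494, 0.0235]
tool_rot: [[0.989, -0.148, 0.001], [-0.148, -0.989, -0.0], [0.001, 0.0, -1.0]]
ft_force: [-0.5, -0.4, 0.1]
grip_width: 0.0268
gripper_force: 78.8
t 18.8 pos [ 0.4722 -0.0494  0.0235] yaw -8.52 tilt [ 0.001 -0.    -1.   ] | linear now [-0.031  0.014  0.124] n 0.13 roll -0.004
```

View pics/crop5.png

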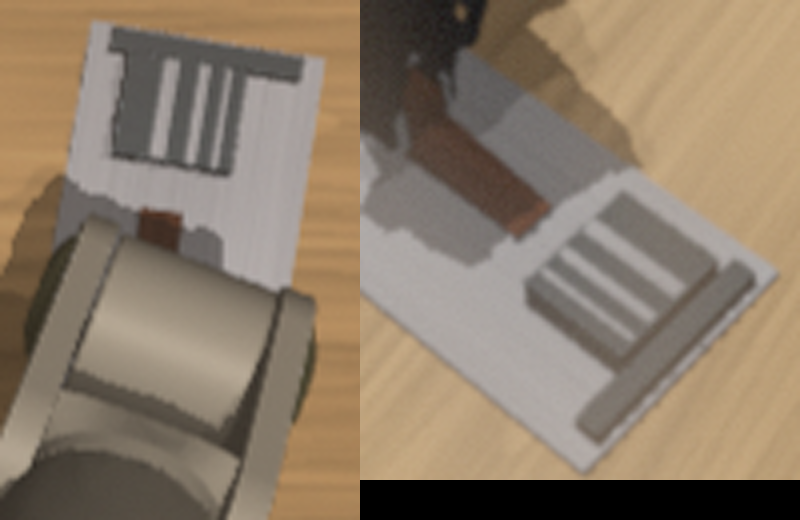

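The wedge tip, top crop (140-182, 211), lines up with the middle of the block's near edge at (171,166), about 30 mm ahead. Lowering it onto the plate.

```bash
python3 -m jog '[{"linear":[0,0,0.05],"roll":0},{"linear":[0,0,0.05],"roll":0},{"linear":[0,0,0.02],"roll":0},{"linear":[0,0,0],"roll":0},{"linear":[0,0,0],"roll":0},{"linear":[0,0,0],"roll":0}]'; python3 -m jog '[{"linear":[0,0,0.015],"roll":0},{"linear":[0,0,0],"roll":0},{"linear":[0,0,0],"roll":0}]'
```

```text
time_s: 19.4
position: [0.4718, -0.0493, 0.0181]
tool_rot: [[0.989, -0.148, -0.0], [-0.148, -0.989, 0.0], [-0.0, -0.0, -1.0]]
ft_force: [0.1, -0.5, 0.1]
grip_width: 0.0267
gripper_force: 79.0
time_s: 19.65
position: [0.4718, -0.0493, 0.0181]
tool_rot: [[0.989, -0.148, 0.0], [-0.148, -0.989, -0.0], [0.0, 0.0, -1.0]]
ft_force: [-3.0, 0.1, 7.8]
grip_width: 0.027
gripper_force: 80.2
```

```bash
python3 -m jog '[{"linear":[0.1,0,0],"roll":0},{"linear":[0.2,0,0],"roll":0},{"linear":[0.2,0,0],"roll":0},{"linear":[0.2,0,0],"roll":0},{"linear":[0.2,0,0],"roll":0},{"linear":[0.15,0,0],"roll":0},{"linear":[0.05,0,0],"roll":0},{"linear":[0,0,0],"roll":0},{"linear":[0,0,0],"roll":0},{"linear":[0,0,0],"roll":0}]'; for i in 1; do python3 -m jog '[{"linear":[0.05,0,0],"roll":0},{"linear":[0.05,0,0],"roll":0},{"linear":[0,0,0],"roll":0},{"linear":[0,0,0],"roll":0}]'; done;  python3 -m jog '[{"linear":[0.05,0,0],"roll":0},{"linear":[0.05,0,0],"roll":0},{"linear":[0,0,0],"roll":0},{"linear":[0,0,0],"roll":0}]';python3 -m jog '[{"linear":[0.05,0,0],"roll":0},{"linear":[0.05,0,0],"roll":0},{"linear":[0,0,0],"roll":0},{"linear":[0,0,0],"roll":0}]'
```

```text
time_s: 20.48
position: [0.5153, -0.0557, 0.0181]
tool_rot: [[0.989, -0.148, 0.0], [-0.148, -0.989, -0.0], [0.0, 0.0, -1.0]]
ft_force: [-2.4, 1.6, 7.2]
grip_width: 0.0269
gripper_force: 80.0
time_s: 20.82
position: [0.5189, -0.0562, 0.0181]
tool_rot: [[0.989, -0.148, -0.001], [-0.148, -0.989, 0.0], [-0.001, 0.0, -1.0]]
ft_force: [-4.6, 0.9, 7.5]
grip_width: 0.0272
gripper_force: 80.1
time_s: 21.15
position: [0.5229, -0.0568, 0.0181]
tool_rot: [[0.989, -0.148, -0.001], [-0.148, -0.989, 0.0], [-0.001, 0.0, -1.0]]
ft_force: [-4.1, 1.3, 8.8]
grip_width: 0.0271
gripper_force: 80.0
time_s: 21.48
position: [0.5264, -0.0573, 0.0181]
tool_rot: [[0.989, -0.148, -0.002], [-0.148, -0.989, 0.0], [-0.002, -0.0, -1.0]]
ft_force: [-6.8, 1.2, 8.9]
grip_width: 0.0272
gripper_force: 80.5
```

```bash
for k in 1; do python3 -m jog '[{"linear":[0.05,0,0],"roll":0},{"linear":[0,0,0],"roll":0},{"linear":[0,0,0],"roll":0}]'|grep -E 'pos|ft'; python3 -m jog '[{"linear":[0.05,0,0],"roll":0},{"linear":[0,0,0],"roll":0},{"linear":[0,0,0],"roll":0}]'|grep -E 'pos|ft'; python3 -m jog '[{"linear":[0.05,0,0],"roll":0},{"linear":[0,0,0],"roll":0},{"linear":[0,0,0],"roll":0}]'|grep -E 'pos|ft'; done
python3 - <<'E'
from h import *
F=[];
for n in("scene","top","scene"): cv2.imwrite(f"pics/{n}4.png",optics.get_image(n)[:,:,::-1]); F.append(env.observe()['ft_force'])
print(np.mean(F,0))
t=cv2.imread('pics/top4.png');s=cv2.imread('pics/scene4.png')
# block motion vs. start: subpixel shift of the block patch
g=lambda i:cv2.cvtColor(i,cv2.COLOR_BGR2GRAY)
for n,i,(x,y,w,h) in(('scene',s,(238,255,60,52)),('top',t,(304,190,44,38))):
    r=cv2.imread(f'pics/{n}3.png')
    for j,ii in((3,r),):
        k,m=cv2.findTransformECC(g(r)[y:y+h,x:x+w],g(i)[y:y+h,x:x+w],np.eye(2,3,dtype=np.float32),cv2.MOTION_TRANSLATION) ;print(n,k,m[:,2])
E
```

```text
position: [0.5271, -0.0574, 0.0181]
ft_force: [-12.6, 1.2, 13.8]
position: [0.5287, -0.0575, 0.0181]
ft_force: [-14.3, 1.4, 15.5]
position: [0.5305, -0.0577, 0.0181]
ft_force: [-14.7, 2.0, 16.4]
[-15.15183121   2.27363576  15.5137113 ]
scene 0.6947613667250676 [0.26950377 0.12414085]
top 0.8049412066979461 [ 0.1761964 -1.218002 ]
```

```bash
python3 -m jog '[{"linear":[0.06,0,0],"roll":0},{"linear":[0.06,0,0],"roll":0},{"linear":[0.06,0,0],"roll":0},{"linear":[0.06,0,0],"roll":0},{"linear":[0.05,0,0],"roll":0},{"linear":[0,0,0],"roll":0},{"linear":[0,0,0],"roll":0},{"linear":[0,0,0],"roll":0},{"linear":[0,0,0],"roll":0}]'
python3 - <<'E'
from h import *
im=[]
for n in("scene","top"): im.append(optics.get_image(n)[:,:,::-1])
cv2.imwrite('pics/scene5.png',im[0]);cv2.imwrite('pics/top5.png',im[1])
m=np.zeros((520,800,3),np.uint8)
def cr(i,x,y,w,h,k):return cv2.resize(np.ascontiguousarray(i[y:y+h,x:x+w]),(w*k,h*k),interpolation=cv2.INTER_CUBIC)
s3=cv2.imread('pics/scene3.png')
m[:480,:400]=cr(s3,225,240,50,60,8);m[:480,400:]=cr(im[0],225,240,50,60,8)
cv2.imwrite('pics/crop6.png',m)
E
```

```text
time_s: 23.13
position: [0.5423, -0.0594, 0.0181]
tool_rot: [[0.989, -0.148, -0.005], [-0.148, -0.989, 0.001], [-0.005, -0.0, -1.0]]
ft_force: [-13.4, 3.0, 15.2]
grip_width: 0.0272
gripper_force: 81.0
```

View pics/crop6.png

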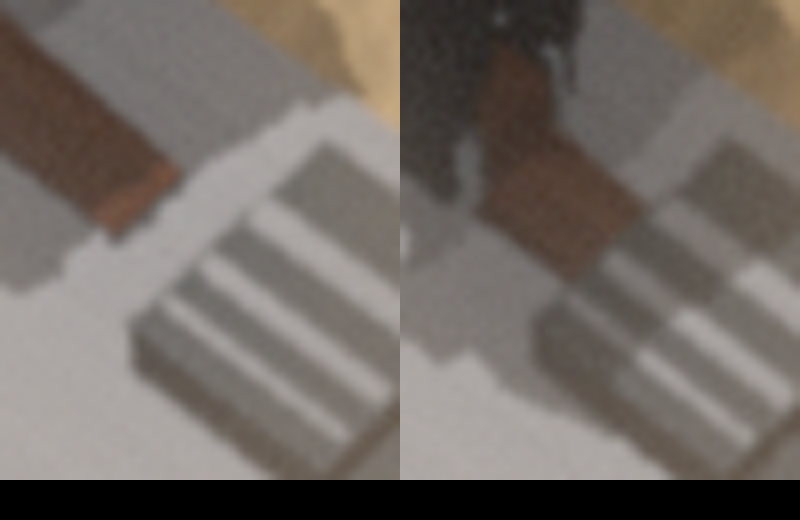

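The wedge sits centred in the groove. The block's near top corners moved by about (+0.8,-0.9) px in the scene view. Checking this against the expected lift.

```bash
python3 - <<'E'
from h import *
p=np.array([.592,-.068,.03]);u=np.array([.989,-.148,0])
b=proj('scene',p)
print('1mm x',proj('scene',p+u*.001)-b,'1mm z',proj('scene',p+[0,0,.001])-b)
A=np.c_[(proj('scene',p+u*.001)-b)[0],(proj('scene',p+[0,0,.001])-b)[0]];print(np.linalg.solve(A,[.8,-.9]))
s=env.observe();print(s['time_s'],s['ft_force'],s['qvel'])
E
```

```text
1mm x [[0.34008173 0.24705541]] 1mm z [[-0.01723362 -0.2572202 ]]
[2.65910978 6.05297512]
23.2333 [-13.06693713   2.43186793  15.10068543] [ 0.08099471  0.00995844 -0.01919965 -0.01015341  0.04651485  0.05615664]
```

```bash
python3 - <<'E'
from h import *
from scipy.ndimage import map_coordinates
g=lambda f:cv2.GaussianBlur(cv2.cvtColor(cv2.imread(f),cv2.COLOR_BGR2GRAY).astype(float),(0,0),.6)
cur=g('pics/scene5.png')
u=np.array([.989,-.148]);near=np.array([.5945,-.0683])
for ref in('scene0','scene2','scene3'):
    r=g(f'pics/{ref}.png');out=[]
    for off in(-26,-20,-13,-7,0,7,13,20):            # lateral mm on block top
        for d in(5,10,15,20,25,30,40,50,58):
            P=np.r_[near+u*d/1e3+np.array([-u[1],u[0]])*off/1e3,.03];v=proj('scene',P)[0]
            k=np.arange(-5,5.1,.25);a=map_coordinates(r,[v[1]+k,np.full(k.size,v[0])],order=3)
            if a.std()<12: continue
            sh=np.arange(-2.5,1.5,.05);c=[np.corrcoef(a,map_coordinates(cur,[v[1]+k+s,np.full(k.size,v[0])],order=3))[0,1] for s in sh]
            i=int(np.argmax(c))
            if c[i]>.95: out.append((d,sh[i]/-.245*70/(70-d)))
    o=np.array(out)
    print(ref,len(o),{int(d):(round(np.median(o[o[:,0]==d,1]),2),int((o[:,0]==d).sum())) for d in np.unique(o[:,0])},'near(d<=30) median lift mm',np.median(o[o[:,0]<=30,1]).round(2))
E
```

```text
scene0 49 {5: (np.float64(1.76), 2), 10: (np.float64(3.1), 8), 15: (np.float64(2.86), 8), 20: (np.float64(2.57), 5), 25: (np.float64(-1.27), 3), 30: (np.float64(3.57), 3), 40: (np.float64(2.86), 7), 50: (np.float64(2.86), 7), 58: (np.float64(1.19), 6)} near(d<=30) median lift mm 2.86
scene2 51 {5: (np.float64(1.76), 3), 10: (np.float64(2.98), 8), 15: (np.float64(2.73), 8), 20: (np.float64(2.57), 5), 25: (np.float64(-1.27), 3), 30: (np.float64(3.21), 3), 40: (np.float64(2.86), 8), 50: (np.float64(2.86), 7), 58: (np.float64(1.79), 6)} near(d<=30) median lift mm 2.61
scene3 52 {5: (np.float64(1.98), 3), 10: (np.float64(2.98), 8), 15: (np.float64(2.86), 8), 20: (np.float64(2.57), 5), 25: (np.float64(-1.27), 3), 30: (np.float64(3.21), 3), 40: (np.float64(3.33), 8), 50: (np.float64(2.86), 8), 58: (np.float64(2.38), 6)} near(d<=30) median lift mm 2.73
```

```bash
python3 -m jog '[{"linear":[0,0,0],"roll":0},{"linear":[0,0,0],"roll":0},{"linear":[0,0,0],"roll":0},{"linear":[0,0,0],"roll":0},{"linear":[0,0,0],"roll":0},{"linear":[0,0,0],"roll":0}]'; python3 -c "
from rig import env
print(env.close_job())"
```

```text
time_s: 23.73
position: [0.5423, -0.0594, 0.0181]
tool_rot: [[0.989, -0.148, -0.005], [-0.148, -0.989, 0.001], [-0.005, -0.0, -1.0]]
ft_force: [-13.3, 2.6, 14.6]
grip_width: 0.027
gripper_force: 81.0
the job is handed in; nothing more can be done
None
```

I handed the job in at 23.7 s: the pliers lie flat in the top drawer, and the still-gripped wedge is holding the block's near edge up about 3 mm, estimated from the camera images; the hand-in gave no verdict.

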